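# Bolt the dump bed on to the toy truck

### The arm

A 6-joint arm with a two-finger parallel gripper is mounted at the origin on the work surface. World frame = base frame: x ahead of the robot, y to its left, z up, the work surface at z = 0. Lengths are in m, angles in degrees, forces in N, time in s.
With the tool pointing down it reaches from about 0.375 to 0.9 m from the base axis. Payload 3.1 kg.
Tool frame: the origin (TCP) lies on the centre line of the jaws, within the pads' length; the fingertips stand 8 mm ahead of it and the grasp point (between the pads) lies 11 mm behind it (bot.tip_extent is the distance from the TCP to the fingertips, in m); z points along the fingers, y is the line along which they close (so a half turn about z gives the same grasp; the last joint's range is limited). The gripper opens to 87 mm and grips with 3 to 60 N. Pads are 19 mm wide; open, the fingers measure 117 mm over their backs; the gripper's body (75 mm by 190 mm) begins 51 mm behind the grasp point.
Start: joints at [66.492, 30.224, 82.088, -0, 67.689, -10.227], TCP at [0.144, 0.608, 0.231] pointing down, gripper open.
Joint ranges: [-176.69, 176.69], [-43.24, 126.21], [12.49, 139.97], [-82, 262], [0, 151.66], [-163.58, 163.58]. Speed limits (degrees/s): [159.86, 159.86, 180, 180, 180, 180].

### API

Orientations are given as a 3x3 rotation matrix whose columns are the frame's x, y, z axes.
In Python, from rig import bot, vision, workorder gives the robot as it stands.
- The arm moves only by the shell command python3 -m handwheel 'ROWS'. ROWS is JSON, a list of rows, each an object with "delta_rot": the turn, a rotation vector about the tool's x, y, z in rad, a list of three; "xyz": the shift along the tool's x, y, z in mm, a list of three; "hand": the closure, from -1 (fully open) to 1 (shut). A call has exactly 5 rows; each row is the pose to reach, as a shift and turn from the pose commanded when the call began, along the tool's axes at that moment; what a row does not reach only later rows make up. A row lasts 1/8 s, in which the tool goes at most 62.5 mm and 10.7 degrees, less where a joint would pass 70% of its speed; a pose out of reach is approached as far as the arm can. A call with a gripper value outside its range is refused whole. The fingers move at their own pace and stop on an object; the grip force is fixed at half the most. Time passes only in rows, so rows that repeat a pose let the fingers close, or fill a call up. It gives the time, the measured TCP pose, the force, the opening and the grip force at its end, in the units of the state.
- bot.read_state(): the state, without advancing time (a new reading comes with each control period).
- vision.capture(name): name is "scene" or "side" or "wrist"; returns the picture (420x560x3 uint8, red, green, blue); there is no depth.
- vision.camera_model(name): a dict with "camera_matrix" (3x3 intrinsics, pixels), "camera_from_world" (4x4, takes a point from world to camera coordinates). Camera axes: x right, y up, looking along -z (the intrinsics and any distortion apply to the point x, -y, -z); pixel columns grow to the right and rows downward; lengths in m; the calibration is good to about 2 mm. The wrist camera is an equidistant fisheye: a pixel r from the principal point sees the ray r / f radians off the axis. A picture is of the moment at which its call begins: read the wrist's pose just before it. camera_model takes no time and is no camera call; for the wrist camera it gives the pose at the moment of the call.
- workorder.hand_in(): hands the job in; it is judged then, once.
The state is a dict: "time_s": time; "joint_positions": joint angles; "qvel": joint speeds; "tau": joint torques, N m; "position": TCP position; "tcp_rot": TCP orientation; "force": force on the tool from outside, world axes, zero at the start; "moment": the same for the moment, N m; "opening": opening from 0.0 (shut) to 1.0 (fully open); "grasp_force": force on a finger pad.
Only numpy, scipy, OpenCV 4.12 (cv2) and the standard library are available. Lean on these libraries where they do the work, as an engineer would, in place of code of your own. Each camera call takes 0.05 s, during which the arm holds its last target. There are 200 camera calls.

### The job

On the toy shop's demo table, take the red bolt from the green rack and screw it into the thread at the bottom of the truck's deep blue well until its flange lies flat on the well's rim, then let go. Never force it: pressing lightly, turn it backwards (anticlockwise) until you feel it drop into the thread, and only then screw it in clockwise, gently. Leave the other bolts in the rack.

Things in the scene. Friction and masses are not known exactly. Their poses are not given: they have to be found in the camera images.
- bolt: Red plastic bolt standing in the rack. Origin on its axis at the flange's underside, z up along it. Above: flange 50 dia x 4, then hex head 28 across flats, z 4 to 32, flats facing x (0 deg) and every 60. Below: collar 30 dia to z -28 (coned to -33), shank 20 dia to z -92, ending in 3 thread lugs 120 deg apart (the first on +x), 30 over all, about 3.5 high, 5 wide. About 80 g.
- truck: Toy dump truck fixed to the table, cab towards its +x; origin on the table under the well's axis, z up. In its yellow bed (walls up to 109 mm) stands the blue well, a tube 56 outside, rim at z 130; the cab (top 123) spans x 122 to 208. The brass thread lies 75 mm below the rim, centred, turned to an unknown angle. Thread: right-handed, 3 starts, lead 30 mm a turn.
- well_rim (a point): Centre of the well's mouth at rim height. Mouth 43 mm wide, funnelled over 7 mm to a 32.6 mm bore. Lugs on the thread's flat crests hold the flange about 17 mm up (21 on the guard teeth). Anticlockwise, within 120 deg they drop into the starts (flange 8 to 12); clockwise on the crests they jam. Now and then they enter at once. Then 90 to 145 deg clockwise, sinking by the lead, seats it on the rim.
- rack: Green rack fixed to the table, 75 (x) by 250 (y), top at 100 mm; origin on the table under its centre. Three 35 mm holes at y -85, 0, +85 hold the three bolts by their flanges, in any order.
- blue_bolt: Blue bolt in the rack, same head and flange, shank only 60 mm long: too short for the well. Origin on its axis at the flange's underside.
- white_bolt: White bolt in the rack, same head and flange, shank only 60 mm long: too short for the well. Origin on its axis at the flange's underside.

How it is judged:
By the outcome, as a careful person would: the job done as asked, in the order asked, and still so for the second after the job is handed in, with the robot touching nothing.
It also fails if it takes over 64 s, if anything falls off the work surface, if the arm or the gripper's body presses on something with over 40 N, if the wrist force passes 120 N, or if a joint passes its speed limit or range.

## Working session

There is one attempt and no reset: what is moved stays moved. The work goes in short steps, Python scripts to look and compute and a shell command to move; the robot and the scene stay as the last step left them, time stands still between calls to the robot, and variables do not carry over. Pictures are saved under pics/ and viewed, at most 10 in all, crops included, and the job is handed in when it is done.

```bash
ls; mkdir -p pics
python3 - <<'E'
from rig import bot,vision
import cv2,numpy as np
s=bot.read_state();print(s['time_s'],s['position'],np.round(s['tcp_rot'],3).tolist(),s['opening'])
ims=[]
for n in('scene','side','wrist'):
    m=vision.camera_model(n);im=vision.capture(n);cv2.imwrite(f'pics/{n}0.png',im[:,:,::-1]);ims.append(im)
    print(n,np.round(m['camera_matrix'],1).tolist(),np.round(m['camera_from_world'],3).tolist(),[k for k in m])
a=np.hstack(ims[:2])[:,:,::-1]
a=cv2.resize(a,(800,300));b=cv2.resize(ims[2][:,:,::-1],(400,300))
cv2.imwrite('pics/all0.png',np.vstack([a,np.hstack([b,b*0])]))
E
```

```text
pics
0.0 [0.14324763 0.60765232 0.22959285] [[-0.973, 0.23, -0.001], [0.23, 0.973, -0.002], [0.0, -0.002, -1.0]] 1.0009257539521836
scene [[416.4, 0.0, 281.9], [0.0, 416.4, 207.1], [0.0, 0.0, 1.0]] [[0.5, 0.866, -0.011, -0.218], [-0.696, 0.409, 0.591, 0.318], [0.516, -0.287, 0.807, -1.326], [0.0, 0.0, 0.0, 1.0]] ['camera_matrix', 'camera_from_world']
side [[457.5, 0.0, 275.4], [0.0, 457.5, 220.8], [0.0, 0.0, 1.0]] [[0.682, -0.731, 0.016, -0.409], [0.515, 0.496, 0.699, -0.334], [-0.519, -0.469, 0.715, -0.863], [0.0, 0.0, 0.0, 1.0]] ['camera_matrix', 'camera_from_world']
wrist [[325.2, 0.0, 278.1], [0.0, 325.2, 209.3], [0.0, 0.0, 1.0]] [[0.23, 0.973, -0.003, -0.625], [-0.929, 0.218, -0.3, 0.037], [-0.291, 0.072, 0.954, -0.394], [0.0, 0.0, 0.0, 1.0]] ['camera_matrix', 'camera_from_world']
```

View pics/all0.png

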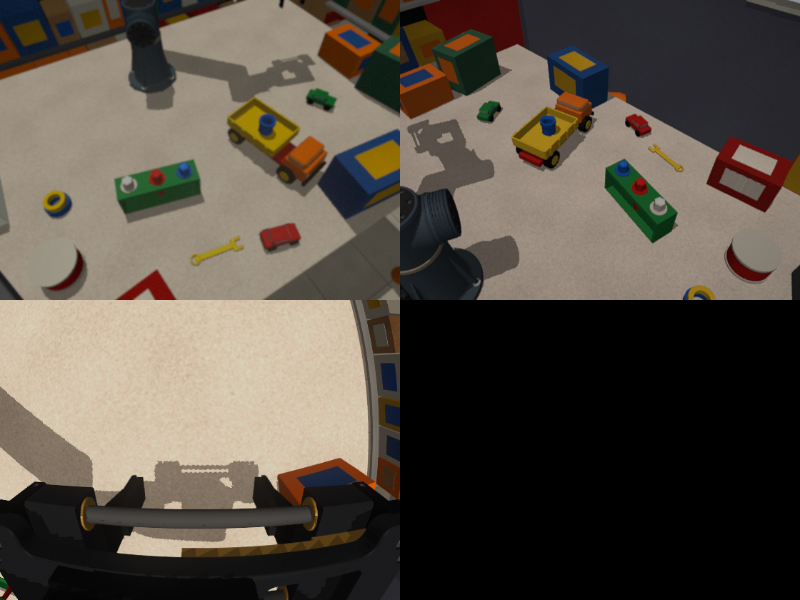

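The picture shows the red bolt in the middle of the green rack: about (220,246) in the scene view and (337,258) in side. The blue well is at about (374,172) in scene and (208,170) in side.

```bash
cat > h.py <<'E'
import cv2,numpy as np
from rig import bot,vision
def blob(im,col,near,R=30):
    """centroid of colour blob nearest to a pixel; im rgb"""
    h=cv2.cvtColor(im,cv2.COLOR_RGB2HSV);H,S,V=[h[...,i].astype(int) for i in range(3)]
    m={'red':((H<6)|(H>172))&(S>140)&(V>50),'blue':(H>100)&(H<125)&(S>120)&(V>50),
       'white':(S<60)&(V>120),'orange':(H>6)&(H<16)&(S>150)&(V>60)}[col]
    yy,xx=np.indices(m.shape);m=(m&(np.hypot(xx-near[0],yy-near[1])<R)).astype(np.uint8)
    n,l,st,c=cv2.connectedComponentsWithStats(m)
    k=1+np.argmax(st[1:,4]);return c[k],st[k].tolist(),(l==k)
def ray(n,uv,M=None):
    M=M or vision.camera_model(n);K=M['camera_matrix'];T=np.array(M['camera_from_world'])
    x=(uv[0]-K[0][2])/K[0][0];y=(uv[1]-K[1][2])/K[1][1]
    if n=='wrist':
        r=np.hypot(x,y);k=np.sin(r)/r if r>0 else 1;d=np.array([x*k,-y*k,-np.cos(r)])
    else: d=np.array([x,-y,-1.])
    R=T[:3,:3];return -R.T@T[:3,3],R.T@d/np.linalg.norm(d)
def plane(n,uv,z,M=None):
    o,d=ray(n,uv,M);return o+d*(z-o[2])/d[2]
def tri(a,b):
    A=np.zeros((3,3));v=np.zeros(3)
    for o,d in(a,b):
        P=np.eye(3)-np.outer(d,d);A+=P;v+=P@o
    return np.linalg.solve(A,v)
E
python3 - <<'E'
from h import *
im={n:cv2.imread(f'pics/{n}0.png')[:,:,::-1].copy() for n in('scene','side')}
for nm,c,a,b,R in[('red','red',(220,246),(337,258),18),('blueb','blue',(258,237),(312,234),18),('white','white',(178,258),(362,288),14),('well','blue',(374,172),(208,170),22),('cabtop','orange',(431,208),(244,140),18)]:
    p,s,_=blob(im['scene'],c,a,R);q,t,_=blob(im['side'],c,b,R)
    print(nm,p.round(1),s,q.round(1),t,tri(ray('scene',p),ray('side',q)).round(4))
o=[cv2.resize(im['scene'][130:300,150:450],(800,453)),]
cv2.imwrite('pics/c1.png',o[0][:,:,::-1])
E
```

```text
red [219.1 248.2] [210, 237, 20, 22, 329] [335.4 261.4] [324, 249, 23, 24, 384] [ 0.5473 -0.2189  0.1076]
blueb [257.6 238.7] [247, 227, 22, 23, 367] [311.5 236.3] [301, 225, 22, 22, 357] [ 0.5677 -0.1362  0.1076]
white [178.1 254.7] [169, 245, 23, 25, 275] [360.1 293.6] [350, 282, 24, 19, 163] [ 0.517  -0.3028  0.1058]
well [373.7 172.8] [364, 160, 22, 29, 458] [207.1 174.6] [196, 162, 22, 28, 493] [0.5465 0.193  0.1088]
cabtop [431.8 209.4] [414, 191, 35, 35, 872] [242.6 142.5] [227, 128, 35, 30, 621] [0.7041 0.2311 0.1115]
```

View pics/c1.png

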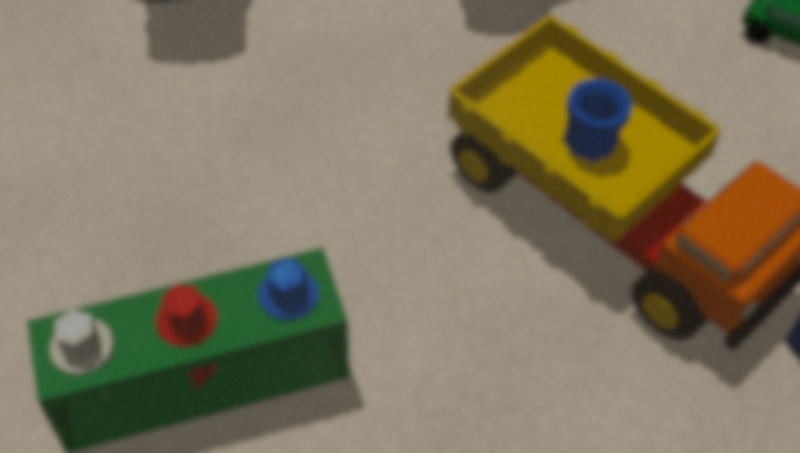

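Crop: the red bolt sits mid-rack at about (187,315) crop pixels, white on the left, blue on the right. The well stands upright in the truck bed, with the cab at lower right.

```bash
cat >> h.py <<'E'
def delta(p,yaw,s=None,cmd=None):
    """shift (mm, tool axes) and rot about tool z (rad) to TCP p, tool-y yaw (deg)"""
    s=s or bot.read_state();R=np.array(s['tcp_rot']);y0=np.degrees(np.arctan2(R[1,1],R[0,1]))
    d=R.T@(np.array(p)-s['position'])*1000
    return d.round(1).tolist(),round(float(np.radians(y0-yaw)),4),'yaw',round(float(y0),2),'j6',s['joint_positions'][5],'pos',np.round(s['position'],4).tolist()
E
python3 - <<'E'
from h import *
s=bot.read_state();R=np.array(s['tcp_rot']);T=np.array(vision.camera_model('wrist')['camera_from_world'])
c=-T[:3,:3].T@T[:3,3];print('cam in tool',R.T@(c-s['position']),'axis',R.T@T[:3,:3].T@[0,0,-1])
for uv in[(278,209),(278,400),(278,330)]:print(uv,R.T@(plane('wrist',uv,.13)-s['position']))
print(delta([.46,.22,.26],25),delta([.546,-.219,.26],-20))
E
```

```text
cam in tool [ 0.08318287  0.0011868  -0.15503401] axis [-3.00289234e-01 -8.80458482e-04  9.53847787e-01]
(278, 209) [0.00321607 0.00083246 0.09981583]
(278, 400) [-0.23226467  0.00083214  0.09974369]
(278, 330) [-0.12125112  0.00083627  0.09977769]
([-397.3, -304.7, -29.8], 0.9026, 'yaw', 76.72, 'j6', np.float64(-10.225274289246807), 'pos', [0.1433, 0.6078, 0.2298]) ([-581.9, -712.2, -29.2], 1.688, 'yaw', 76.72, 'j6', np.float64(-10.225274289246807), 'pos', [0.1433, 0.6078, 0.2298])
```

```bash
python3 -m handwheel '[{"xyz":[-50,-38,-6],"delta_rot":[0,0,0.18],"hand":-1},{"xyz":[-100,-76,-12],"delta_rot":[0,0,0.36],"hand":-1},{"xyz":[-145,-112,-18],"delta_rot":[0,0,0.54],"hand":-1},{"xyz":[-190,-146,-24],"delta_rot":[0,0,0.72],"hand":-1},{"xyz":[-238,-183,-30],"delta_rot":[0,0,0.9],"hand":-1}]'
python3 - <<'E'
from h import *
print(delta([.54,.05,.26],0),delta([.536,-.247,.26],-20))
E
```

```text
time_s: 0.78
position: [0.334, 0.3741, 0.2607]
tcp_rot: [[-0.42, 0.907, 0.0], [0.907, 0.42, 0.0], [0.0, 0.0, -1.0]]
force: [1.4, -0.4, 0.0]
opening: 1.001
grasp_force: 0.0
([-380.6, 50.8, 0.7], 0.4337, 'yaw', 24.85, 'j6', np.float64(10.605908586280748), 'pos', [0.334, 0.3741, 0.2607]) ([-648.5, -77.7, 0.6], 0.7827, 'yaw', 24.85, 'j6', np.float64(10.605908586280748), 'pos', [0.334, 0.3741, 0.2607])
```

```bash
python3 -m handwheel '[{"xyz":[-60,12,0],"delta_rot":[0,0,0.15],"hand":-1},{"xyz":[-120,24,0],"delta_rot":[0,0,0.3],"hand":-1},{"xyz":[-180,30,0],"delta_rot":[0,0,0.45],"hand":-1},{"xyz":[-240,32,0],"delta_rot":[0,0,0.6],"hand":-1},{"xyz":[-300,30,0],"delta_rot":[0,0,0.78],"hand":-1}]'
python3 - <<'E'
from h import *
print(delta([.536,-.247,.26],-20))
E
```

```text
time_s: 1.4
position: [0.4886, 0.1148, 0.2605]
tcp_rot: [[0.34, 0.94, 0.0], [0.94, -0.34, 0.0], [0.0, 0.0, -1.0]]
force: [1.5, 0.2, 0.6]
opening: 1.001
grasp_force: 0.0
([-324.2, 167.6, 0.4], 0.0021, 'yaw', -19.88, 'j6', np.float64(20.315996454812563), 'pos', [0.4886, 0.1148, 0.2605])
```

```bash
python3 - <<'E'
from h import *
M=vision.camera_model('wrist');np.save('Mw.npy',np.array([M['camera_matrix'],np.array(M['camera_from_world'])[:3,:3],]),allow_pickle=True)
im=vision.capture('wrist');cv2.imwrite('pics/w1.png',im[:,:,::-1])
import pickle;pickle.dump(M,open('Mw1.pkl','wb'))
p,s,m=blob(im,'blue',(278,130),120);print(p,s)
E
python3 -m handwheel '[{"xyz":[-55,30,0],"delta_rot":[0,0,0],"hand":-1},{"xyz":[-110,57,0],"delta_rot":[0,0,0],"hand":-1},{"xyz":[-165,85,0],"delta_rot":[0,0,0],"hand":-1},{"xyz":[-220,113,0],"delta_rot":[0,0,0],"hand":-1},{"xyz":[-275,142,0],"delta_rot":[0,0,0],"hand":-1}]'
python3 -m handwheel '[{"xyz":[-49,26,0],"delta_rot":[0,0,0],"hand":-1},{"xyz":[-49,26,0],"delta_rot":[0,0,0],"hand":-1},{"xyz":[-49,26,0],"delta_rot":[0,0,0],"hand":-1},{"xyz":[-49,26,0],"delta_rot":[0,0,0],"hand":-1},{"xyz":[-49,26,0],"delta_rot":[0,0,0],"hand":-1}]'
python3 - <<'E'
from h import *
import pickle
M=vision.camera_model('wrist');pickle.dump(M,open('Mw2.pkl','wb'))
im=vision.capture('wrist');cv2.imwrite('pics/w2.png',im[:,:,::-1])
a=cv2.imread('pics/w1.png');b=cv2.imread('pics/w2.png')
cv2.imwrite('pics/w12.png',np.vstack([cv2.resize(x[:290],(580,300)) for x in(a,b)]))
E
```

```text
[314.33767821  98.15193483] [281, 67, 65, 64, 2455]
time_s: 2.08
position: [0.5295, -0.1916, 0.2604]
tcp_rot: [[0.334, 0.943, -0.0], [0.943, -0.334, 0.0], [0.0, -0.0, -1.0]]
force: [0.6, -0.7, 0.3]
opening: 1.002
grasp_force: 0.0
time_s: 2.7
position: [0.5378, -0.2433, 0.2608]
tcp_rot: [[0.333, 0.943, -0.0], [0.943, -0.333, 0.0], [0.0, -0.0, -1.0]]
force: [0.2, -0.3, 0.5]
opening: 0.999
grasp_force: 0.0
```

View pics/w12.png

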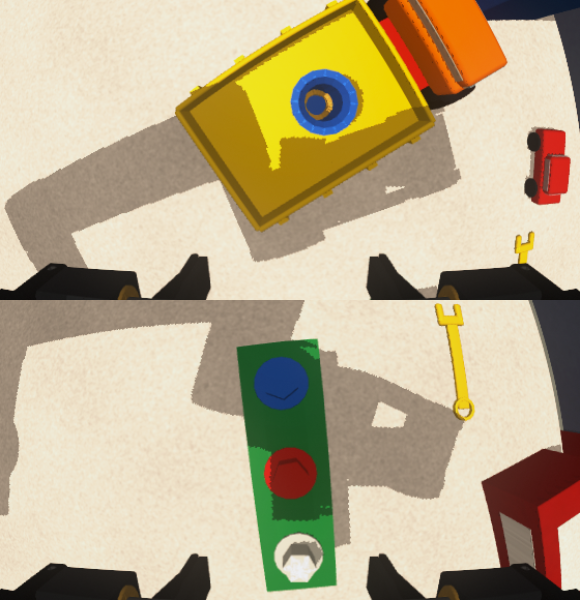

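Top: the well's mouth is at about (314,98) in the wrist image, almost straight below the camera. Bottom: the red bolt's flange is at about (280,167), between blue and white, and its hex edges are faintly visible.

Run:
```python
from h import *
import pickle
M1=pickle.load(open('Mw1.pkl','rb'));M2=pickle.load(open('Mw2.pkl','rb'))
a=cv2.imread('pics/w1.png')[:,:,::-1].copy();b=cv2.imread('pics/w2.png')[:,:,::-1].copy()
def outer(im,c,near,R,z,M):
    _,_,m=blob(im,c,near,R);cs,_=cv2.findContours(m.astype(np.uint8),cv2.RETR_EXTERNAL,cv2.CHAIN_APPROX_NONE)
    q=max(cs,key=len)[:,0].astype(float)
    P=np.array([plane('wrist',u,z,M)[:2] for u in q]).astype(np.float32)
    hull=cv2.convexHull(P*1000);(c,r)=cv2.minEnclosingCircle(hull);e=cv2.fitEllipse(P*1000);return np.round(c,1),round(r,1),np.round(e[0]+e[1],1)
print('well',outer(a,'blue',(314,98),60,.13,M1))
print('red',outer(b,'red',(280,167),35,.104,M2))
print('blue',outer(b,'blue',(271,80),35,.104,M2))
c=b[130:205,240:320];c=cv2.resize(c,(640,600),interpolation=cv2.INTER_CUBIC)[:,:,0].astype(float)
c=np.clip((c-60)*255/150,0,255);print(b[150:185,265:300,0].min(),b[150:185,265:300,0].max())
cv2.imwrite('pics/c2.png',c)
```

```text
well (array([549. , 193.6]), 28.1, array([548.9, 193.7,  54.9,  55. ]))
red (array([ 548.4, -217. ]), 24.5, array([ 548.5, -217. ,   47.8,   47.9]))
blue (array([ 568.7, -134.4]), 24.7, array([ 568.8, -134.5,   48.3,   48.4]))
64 129[ WARN:0@0.261] global loadsave.cpp:1063 imwrite_ Unsupported depth image for selected encoder is fallbacked to CV_8U.
```

View pics/c2.png

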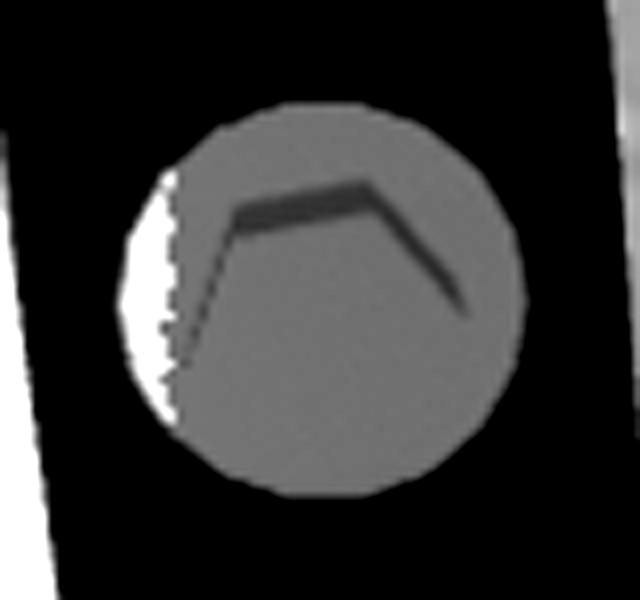

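The hex head's top-face corners are at crop pixels (187,365), (236,235), (372,210) and (463,316), at 8x scale.

Run:
```python
from h import *
import pickle
M=pickle.load(open('Mw2.pkl','rb'))
P=np.array([plane('wrist',(240+x/8-.5+.06,130+y/8-.44),.132,M)[:2] for x,y in[(186,367),(236,235),(372,210),(463,316)]])
for a,b in zip(P,P[1:]):
    d=b-a;ang=np.degrees(np.arctan2(d[1],d[0]));print('len',np.linalg.norm(d)*1e3,'normal mod60',(ang+90)%60)
x=(240+320/8,130+300/8)
for yaw in(-14,-74,46):print(delta([.5484,-.217,.16],yaw))
```

```text
len 15.892612808546165 normal mod60 19.73737990465287
len 15.194988884487515 normal mod60 21.149444137005702
len 15.59282544010012 normal mod60 21.181927736733954
([28.5, 1.2, 100.8], -0.0948, 'yaw', -19.43, 'j6', np.float64(-15.76486511446661), 'pos', [0.5378, -0.2435, 0.2608])
([28.5, 1.2, 100.8], 0.9524, 'yaw', -19.43, 'j6', np.float64(-15.76486511446661), 'pos', [0.5378, -0.2435, 0.2608])
([28.5, 1.2, 100.8], -1.142, 'yaw', -19.43, 'j6', np.float64(-15.76486511446661), 'pos', [0.5378, -0.2435, 0.2608])
```

```bash
python3 -m handwheel '[{"xyz":[10,0,15],"delta_rot":[0,0,0.115],"hand":-1},{"xyz":[20,1,40],"delta_rot":[0,0,0.23],"hand":-1},{"xyz":[28.5,1.2,70],"delta_rot":[0,0,0.345],"hand":-1},{"xyz":[28.5,1.2,92],"delta_rot":[0,0,0.345],"hand":-1},{"xyz":[28.5,1.2,100],"delta_rot":[0,0,0.345],"hand":-1}]'
python3 - <<'E'
from h import *
print(delta([.5484,-.217,.117],-39.2),bot.read_state()['joint_positions'])
M=vision.camera_model('wrist')
im=vision.capture('wrist');cv2.imwrite('pics/w3.png',im[:,:,::-1])
cv2.imwrite('pics/w3c.png',cv2.resize(im[100:300,150:420,::-1],(540,400)))
E
```

```text
time_s: 3.38
position: [0.5478, -0.2172, 0.1594]
tcp_rot: [[0.633, 0.775, -0.002], [0.775, -0.633, 0.001], [-0.0, -0.003, -1.0]]
force: [0.7, 0.6, 0.3]
opening: 0.999
grasp_force: 0.0
([0.6, 0.4, 42.4], -0.0007, 'yaw', -39.24, 'j6', np.float64(6.752763129697626), 'pos', [0.5478, -0.2172, 0.1594]) [-3.24862759e+01  3.26467241e+01  9.10956988e+01 -1.78843840e-03
  5.64024965e+01  6.75276313e+00]
```

View pics/w3c.png

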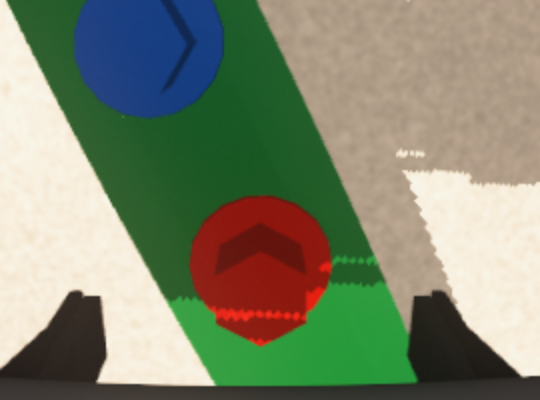

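The hex head is centred between the fingertips at about (260,280), and its flats face the pads. I'll descend and grip.

```bash
python3 -m handwheel '[{"xyz":[0.5,0.3,20],"delta_rot":[0,0,0],"hand":-1},{"xyz":[0.5,0.3,38],"delta_rot":[0,0,0],"hand":-1},{"xyz":[0.5,0.3,42],"delta_rot":[0,0,0],"hand":-1},{"xyz":[0.5,0.3,42],"delta_rot":[0,0,0],"hand":-0.2},{"xyz":[0.5,0.3,42],"delta_rot":[0,0,0],"hand":1}]'
python3 -m handwheel '[{"xyz":[0,0,0],"delta_rot":[0,0,0],"hand":1},{"xyz":[0,0,0],"delta_rot":[0,0,0],"hand":1},{"xyz":[0,0,0],"delta_rot":[0,0,0],"hand":1},{"xyz":[0,0,0],"delta_rot":[0,0,0],"hand":1},{"xyz":[0,0,0],"delta_rot":[0,0,0],"hand":1}]'
```

```text
time_s: 4.05
position: [0.5496, -0.2186, 0.1196]
tcp_rot: [[0.633, 0.774, 0.002], [0.774, -0.633, -0.001], [0.0, 0.002, -1.0]]
force: [-0.2, 0.1, 0.0]
opening: 0.852
grasp_force: 0.0
time_s: 4.68
position: [0.5489, -0.2182, 0.1185]
tcp_rot: [[0.633, 0.774, -0.0], [0.774, -0.633, 0.0], [-0.0, -0.0, -1.0]]
force: [-0.1, 0.2, -0.3]
opening: 0.317
grasp_force: 30.0
```

```bash
python3 -m handwheel '[{"xyz":[0,0,-15],"delta_rot":[0,0,0],"hand":1},{"xyz":[0,0,-55],"delta_rot":[0,0,0],"hand":1},{"xyz":[0,0,-105],"delta_rot":[0,0,0],"hand":1},{"xyz":[0,0,-140],"delta_rot":[0,0,0],"hand":1},{"xyz":[0,0,-150],"delta_rot":[0,0,0],"hand":1}]'
python3 - <<'E'
from h import *
print(delta([.549,.1936,.268],-39.2))
E
```

```text
time_s: 5.3
position: [0.5502, -0.2188, 0.272]
tcp_rot: [[0.633, 0.774, 0.005], [0.774, -0.633, -0.003], [0.001, 0.006, -1.0]]
force: [0.2, -0.5, -1.4]
opening: 0.316
grasp_force: 30.0
([318.4, -262.1, 2.6], -0.0017, 'yaw', -39.3, 'j6', np.float64(6.801141456485907), 'pos', [0.5502, -0.2188, 0.272])
```

```bash
python3 -m handwheel '[{"xyz":[24,-20,0],"delta_rot":[0,0,0],"hand":1},{"xyz":[64,-53,0],"delta_rot":[0,0,0],"hand":1},{"xyz":[108,-89,0],"delta_rot":[0,0,0],"hand":1},{"xyz":[152,-125,0],"delta_rot":[0,0,0],"hand":1},{"xyz":[196,-161,0],"delta_rot":[0,0,0],"hand":1}]'
python3 -m handwheel '[{"xyz":[40,-33,0],"delta_rot":[0,0,0],"hand":1},{"xyz":[80,-66,0],"delta_rot":[0,0,0],"hand":1},{"xyz":[108,-89,0],"delta_rot":[0,0,0],"hand":1},{"xyz":[122,-101,0],"delta_rot":[0,0,0],"hand":1},{"xyz":[122,-101,0],"delta_rot":[0,0,0],"hand":1}]'
python3 -m handwheel '[{"xyz":[0,0,0],"delta_rot":[0,0,0],"hand":1},{"xyz":[0,0,0],"delta_rot":[0,0,0],"hand":1},{"xyz":[0,0,0],"delta_rot":[0,0,0],"hand":1},{"xyz":[0,0,0],"delta_rot":[0,0,0],"hand":1},{"xyz":[0,0,0],"delta_rot":[0,0,0],"hand":1}]'
python3 - <<'E'
from h import *
print(delta([.549,.1936,.24],-39.2),bot.read_state()['force'])
im=[vision.capture(n) for n in('scene','side')]
a=np.hstack([cv2.resize(im[0][80:220,310:440],(390,420)),cv2.resize(im[1][80:220,140:270],(390,420))])
cv2.imwrite('pics/c3.png',a[:,:,::-1])
E
```

```text
time_s: 5.92
position: [0.5475, 0.0372, 0.2674]
tcp_rot: [[0.634, 0.774, -0.002], [0.774, -0.634, 0.0], [-0.001, -0.002, -1.0]]
force: [0.4, -0.5, -1.7]
opening: 0.32
grasp_force: 30.0
time_s: 6.55
position: [0.5471, 0.1942, 0.2678]
tcp_rot: [[0.632, 0.775, -0.002], [0.775, -0.632, -0.001], [-0.002, -0.001, -1.0]]
force: [-0.5, 0.0, -1.1]
opening: 0.324
grasp_force: 30.0
time_s: 7.18
position: [0.5477, 0.1936, 0.2686]
tcp_rot: [[0.634, 0.774, 0.0], [0.774, -0.634, 0.0], [0.0, -0.0, -1.0]]
force: [-1.0, 0.2, -1.6]
opening: 0.317
grasp_force: 30.0
([0.8, 1.0, 28.6], -0.0022, 'yaw', -39.33, 'j6', np.float64(47.7776679491332), 'pos', [0.5477, 0.1936, 0.2686]) [-0.96437139  0.24213947 -1.61789814]
```

View pics/c3.png

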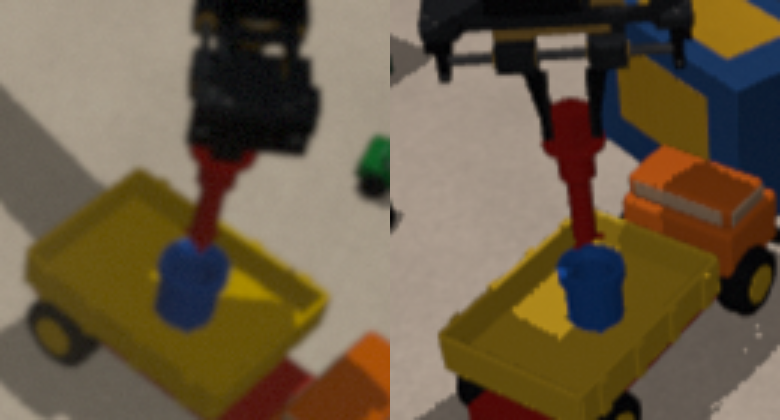

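The crop shows the bolt held over the well, shank tip just above the mouth in both views. It may be tilted slightly, so I'll check that.

```bash
cat >> h.py <<'E'
def proj(n,p):
    M=vision.camera_model(n);T=np.array(M['camera_from_world']);c=T[:3,:3]@p+T[:3,3];K=M['camera_matrix']
    return np.array([K[0][0]*c[0]/-c[2]+K[0][2],K[1][1]*-c[1]/-c[2]+K[1][2]])
E
python3 - <<'E'
from h import *
s=bot.read_state();x,y,z=s['position'];f=z-.0185
L=[]
for n in('scene','side'):
    im=vision.capture(n);top=proj(n,[x,y,f]);mid=proj(n,[x,y,f-.05]);tip=proj(n,[x,y,f-.09])
    h=cv2.cvtColor(im,cv2.COLOR_RGB2HSV);m=((h[...,0]<7)|(h[...,0]>172))&(h[...,1]>110)&(h[...,2]>25)
    print(n,'pred top/tip',top.round(1),tip.round(1))
    for q in(mid+(tip-mid)*.0,mid+(tip-mid)*.35,mid+(tip-mid)*.7):
        v=int(round(q[1]));u=np.where(m[v,int(q[0])-12:int(q[0])+13])[0]+int(q[0])-12
        uu=top[0]+(tip[0]-top[0])*(v-top[1])/(tip[1]-top[1])
        print('row',v,'red',u.min(),u.max(),'mid',u.mean().round(1),'pred',uu.round(1))
    # well rim prediction
    c,st,wm=blob(im,'blue',proj(n,[.549,.1936,.12]),22);print('well blob',c.round(1),st,'pred rim/base',proj(n,[.549,.1936,.13]).round(1),proj(n,[.549,.1936,.09]).round(1))
E
```

```text
scene pred top/tip [384.5 130.9] [377.3 159.5]
row 147 red 377 383 mid 380.0 pred 380.4
row 152 red 376 381 mid 378.5 pred 379.2
row 156 red 374 380 mid 377.0 pred 378.1
well blob [373.  173.9] [364, 160, 21, 29, 450] pred rim/base [375.4 168.5] [372.6 179.3]
side pred top/tip [200.8 126.4] [204.5 157.4]
row 144 red 199 206 mid 202.5 pred 202.9
row 149 red 200 206 mid 203.0 pred 203.5
row 153 red 201 207 mid 204.0 pred 204.0
well blob [207.1 174.9] [196, 162, 22, 29, 492] pred rim/base [206.1 166.7] [207.6 178.9]
```

```bash
python3 -m handwheel '[{"xyz":[0.8,0.8,8],"delta_rot":[0,0,0],"hand":1},{"xyz":[0.8,0.8,20],"delta_rot":[0,0,0],"hand":1},{"xyz":[0.8,0.8,28],"delta_rot":[0,0,0],"hand":1},{"xyz":[0.8,0.8,33],"delta_rot":[0,0,0],"hand":1},{"xyz":[0.8,0.8,37],"delta_rot":[0,0,0],"hand":1}]'
python3 -m handwheel '[{"xyz":[0,0,2],"delta_rot":[0,0,0],"hand":1},{"xyz":[0,0,5],"delta_rot":[0,0,0],"hand":1},{"xyz":[0,0,8],"delta_rot":[0,0,0],"hand":1},{"xyz":[0,0,11],"delta_rot":[0,0,0],"hand":1},{"xyz":[0,0,14],"delta_rot":[0,0,0],"hand":1}]'
```

```text
time_s: 8.0
position: [0.5488, 0.1939, 0.2311]
tcp_rot: [[0.633, 0.774, -0.0], [0.774, -0.633, -0.0], [-0.0, -0.0, -1.0]]
force: [-0.8, 0.3, -1.6]
opening: 0.319
grasp_force: 30.0
time_s: 8.62
position: [0.5488, 0.194, 0.2174]
tcp_rot: [[0.633, 0.774, 0.0], [0.774, -0.633, -0.0], [0.0, 0.0, -1.0]]
force: [0.3, -0.2, -0.6]
opening: 0.32
grasp_force: 30.0
```

```bash
python3 -m handwheel '[{"xyz":[0,0,4],"delta_rot":[0,0,0],"hand":1},{"xyz":[0,0,9],"delta_rot":[0,0,0],"hand":1},{"xyz":[0,0,14],"delta_rot":[0,0,0],"hand":1},{"xyz":[0,0,20],"delta_rot":[0,0,0],"hand":1},{"xyz":[0,0,25],"delta_rot":[0,0,0],"hand":1}]'
```

```text
time_s: 9.25
position: [0.5487, 0.1939, 0.192]
tcp_rot: [[0.633, 0.774, -0.0], [0.774, -0.633, -0.0], [-0.0, -0.0, -1.0]]
force: [-0.1, -0.1, -1.0]
opening: 0.316
grasp_force: 30.0
```

```bash
python3 -m handwheel '[{"xyz":[0,0,4],"delta_rot":[0,0,0],"hand":1},{"xyz":[0,0,7],"delta_rot":[0,0,0],"hand":1},{"xyz":[0,0,10],"delta_rot":[0,0,0],"hand":1},{"xyz":[0,0,13],"delta_rot":[0,0,0],"hand":1},{"xyz":[0,0,16],"delta_rot":[0,0,0],"hand":1}]'
```

```text
time_s: 9.88
position: [0.5489, 0.194, 0.1764]
tcp_rot: [[0.633, 0.774, 0.0], [0.774, -0.633, 0.0], [0.0, 0.0, -1.0]]
force: [0.3, -0.1, -0.9]
opening: 0.321
grasp_force: 30.0
```

```bash
python3 -m handwheel '[{"xyz":[0,0,1],"delta_rot":[0,0,0],"hand":1},{"xyz":[0,0,2.5],"delta_rot":[0,0,0],"hand":1},{"xyz":[0,0,4],"delta_rot":[0,0,0],"hand":1},{"xyz":[0,0,5.5],"delta_rot":[0,0,0],"hand":1},{"xyz":[0,0,7],"delta_rot":[0,0,0],"hand":1}]'
```

```text
time_s: 10.5
position: [0.549, 0.194, 0.1698]
tcp_rot: [[0.633, 0.774, 0.0], [0.774, -0.633, 0.0], [0.0, 0.0, -1.0]]
force: [-0.8, 0.5, 6.0]
opening: 0.319
grasp_force: 30.0
```

```bash
python3 -m handwheel '[{"xyz":[0,0,0.7],"delta_rot":[0,0,0],"hand":1},{"xyz":[0,0,1.4],"delta_rot":[0,0,0],"hand":1},{"xyz":[0,0,2],"delta_rot":[0,0,0],"hand":1},{"xyz":[0,0,2.5],"delta_rot":[0,0,0],"hand":1},{"xyz":[0,0,3],"delta_rot":[0,0,0],"hand":1}]'
```

```text
time_s: 11.12
position: [0.5494, 0.1943, 0.1694]
tcp_rot: [[0.633, 0.774, 0.002], [0.774, -0.633, 0.001], [0.002, 0.001, -1.0]]
force: [-4.0, 0.4, 16.2]
opening: 0.322
grasp_force: 30.0
```

Contact at TCP z ≈ 0.1695, flange about 21 mm up, so the lugs are on the guard teeth. I'll ease the press and turn anticlockwise.

```bash
python3 -m handwheel '[{"xyz":[0,0,-1],"delta_rot":[0,0,-0.05],"hand":1},{"xyz":[0,0,-1],"delta_rot":[0,0,-0.15],"hand":1},{"xyz":[0,0,-1],"delta_rot":[0,0,-0.25],"hand":1},{"xyz":[0,0,-1],"delta_rot":[0,0,-0.35],"hand":1},{"xyz":[0,0,-1],"delta_rot":[0,0,-0.4],"hand":1}]'
```

```text
time_s: 11.75
position: [0.5492, 0.1939, 0.1683]
tcp_rot: [[0.28, 0.96, 0.001], [0.96, -0.28, 0.0], [0.0, 0.001, -1.0]]
force: [0.2, 0.7, 0.0]
opening: 0.317
grasp_force: 30.0
```

```bash
python3 -m handwheel '[{"xyz":[0,0,1.5],"delta_rot":[0,0,0],"hand":1},{"xyz":[0,0,3],"delta_rot":[0,0,0],"hand":1},{"xyz":[0,0,4.2],"delta_rot":[0,0,-0.02],"hand":1},{"xyz":[0,0,4.2],"delta_rot":[0,0,-0.1],"hand":1},{"xyz":[0,0,4.2],"delta_rot":[0,0,-0.2],"hand":1}]'
```

```text
time_s: 12.38
position: [0.5499, 0.1938, 0.1655]
tcp_rot: [[0.084, 0.996, 0.003], [0.996, -0.084, -0.0], [-0.0, 0.003, -1.0]]
force: [-1.5, -2.1, 12.1]
opening: 0.323
grasp_force: 30.0
```

On the crests now (flange 17 mm up, 12 N). I'll keep turning anticlockwise.

```bash
python3 -m handwheel '[{"xyz":[0,0,0],"delta_rot":[0,0,-0.1],"hand":1},{"xyz":[0,0,0],"delta_rot":[0,0,-0.2],"hand":1},{"xyz":[0,0,0],"delta_rot":[0,0,-0.3],"hand":1},{"xyz":[0,0,0],"delta_rot":[0,0,-0.4],"hand":1},{"xyz":[0,0,0],"delta_rot":[0,0,-0.4],"hand":1}]'
```

```text
time_s: 13.0
position: [0.5499, 0.1935, 0.1655]
tcp_rot: [[-0.309, 0.951, 0.003], [0.951, 0.309, -0.001], [-0.002, 0.002, -1.0]]
force: [-1.6, -1.5, 12.4]
opening: 0.315
grasp_force: 30.0
```

```bash
python3 -m handwheel '[{"xyz":[0,0,0],"delta_rot":[0,0,-0.1],"hand":1},{"xyz":[0,0,0],"delta_rot":[0,0,-0.2],"hand":1},{"xyz":[0,0,0],"delta_rot":[0,0,-0.3],"hand":1},{"xyz":[0,0,0],"delta_rot":[0,0,-0.4],"hand":1},{"xyz":[0,0,0],"delta_rot":[0,0,-0.4],"hand":1}]'
```

```text
time_s: 13.62
position: [0.5498, 0.1933, 0.1651]
tcp_rot: [[-0.655, 0.755, 0.003], [0.755, 0.655, -0.001], [-0.003, 0.001, -1.0]]
force: [-0.6, -2.6, 8.8]
opening: 0.319
grasp_force: 30.0
```

```bash
python3 -m handwheel '[{"xyz":[0,0,0],"delta_rot":[0,0,-0.06],"hand":1},{"xyz":[0,0,0],"delta_rot":[0,0,-0.12],"hand":1},{"xyz":[0,0,0],"delta_rot":[0,0,-0.18],"hand":1},{"xyz":[0,0,0],"delta_rot":[0,0,-0.25],"hand":1},{"xyz":[0,0,0],"delta_rot":[0,0,-0.25],"hand":1}]'
```

```text
time_s: 14.25
position: [0.5486, 0.194, 0.1629]
tcp_rot: [[-0.821, 0.571, -0.001], [0.571, 0.821, -0.0], [0.001, -0.0, -1.0]]
force: [0.4, 0.5, -0.3]
opening: 0.316
grasp_force: 30.0
```

The force has gone to zero, so it has dropped. I'll follow it down without turning.

```bash
python3 -m handwheel '[{"xyz":[0,0,1],"delta_rot":[0,0,0],"hand":1},{"xyz":[0,0,2],"delta_rot":[0,0,0],"hand":1},{"xyz":[0,0,3],"delta_rot":[0,0,0],"hand":1},{"xyz":[0,0,4],"delta_rot":[0,0,0],"hand":1},{"xyz":[0,0,4.5],"delta_rot":[0,0,0],"hand":1}]'
```

```text
time_s: 14.88
position: [0.5488, 0.1939, 0.1587]
tcp_rot: [[-0.821, 0.57, -0.0], [0.57, 0.821, -0.0], [0.0, -0.0, -1.0]]
force: [0.4, -0.1, -1.1]
opening: 0.315
grasp_force: 30.0
```

```bash
python3 -m handwheel '[{"xyz":[0,0,0.7],"delta_rot":[0,0,0],"hand":1},{"xyz":[0,0,1.4],"delta_rot":[0,0,0],"hand":1},{"xyz":[0,0,2],"delta_rot":[0,0,0],"hand":1},{"xyz":[0,0,2.5],"delta_rot":[0,0,0],"hand":1},{"xyz":[0,0,2.5],"delta_rot":[0,0,0],"hand":1}]'
python3 -c "
from h import *
s=bot.read_state();print(s['joint_positions'],s['moment'])"
```

```text
time_s: 15.5
position: [0.5491, 0.194, 0.1579]
tcp_rot: [[-0.822, 0.57, 0.001], [0.57, 0.822, -0.0], [-0.001, 0.001, -1.0]]
force: [-2.4, -1.3, 8.1]
opening: 0.321
grasp_force: 30.0
[ 8.47505390e+00  3.22266927e+01  9.23454469e+01 -1.56142000e-02
  5.53600799e+01 -4.67592318e+01] [-0.20874044  0.52379841 -0.01943248]
```

Resting in the thread, flange about 9.5 mm up. Now clockwise, sinking 4.8 mm per rad, about 2 rad in all.

```bash
python3 -m handwheel '[{"xyz":[0,0,0],"delta_rot":[0,0,0.08],"hand":1},{"xyz":[0,0,0.4],"delta_rot":[0,0,0.18],"hand":1},{"xyz":[0,0,0.8],"delta_rot":[0,0,0.28],"hand":1},{"xyz":[0,0,1.3],"delta_rot":[0,0,0.38],"hand":1},{"xyz":[0,0,1.4],"delta_rot":[0,0,0.4],"hand":1}]'
```

```text
time_s: 16.12
position: [0.5495, 0.194, 0.1562]
tcp_rot: [[-0.534, 0.846, 0.002], [0.846, 0.534, 0.0], [-0.001, 0.002, -1.0]]
force: [-0.8, -0.0, 6.3]
opening: 0.318
grasp_force: 30.0
```

```bash
python3 -m handwheel '[{"xyz":[0,0,0.4],"delta_rot":[0,0,0.1],"hand":1},{"xyz":[0,0,0.9],"delta_rot":[0,0,0.2],"hand":1},{"xyz":[0,0,1.4],"delta_rot":[0,0,0.3],"hand":1},{"xyz":[0,0,1.9],"delta_rot":[0,0,0.4],"hand":1},{"xyz":[0,0,2.3],"delta_rot":[0,0,0.5],"hand":1}]'
```

```text
time_s: 16.75
position: [0.5492, 0.1941, 0.1538]
tcp_rot: [[-0.061, 0.998, 0.001], [0.998, 0.061, 0.0], [0.0, 0.001, -1.0]]
force: [-1.5, 0.4, 5.2]
opening: 0.32
grasp_force: 30.0
```

```bash
python3 -m handwheel '[{"xyz":[0,0,0.4],"delta_rot":[0,0,0.1],"hand":1},{"xyz":[0,0,0.9],"delta_rot":[0,0,0.2],"hand":1},{"xyz":[0,0,1.4],"delta_rot":[0,0,0.3],"hand":1},{"xyz":[0,0,1.9],"delta_rot":[0,0,0.4],"hand":1},{"xyz":[0,0,2.3],"delta_rot":[0,0,0.5],"hand":1}]'
```

```text
time_s: 17.38
position: [0.5493, 0.1941, 0.1515]
tcp_rot: [[0.425, 0.905, 0.002], [0.905, -0.425, 0.0], [0.001, 0.001, -1.0]]
force: [-1.5, -0.6, 5.3]
opening: 0.32
grasp_force: 30.0
```

```bash
python3 -m handwheel '[{"xyz":[0,0,0.4],"delta_rot":[0,0,0.1],"hand":1},{"xyz":[0,0,0.9],"delta_rot":[0,0,0.2],"hand":1},{"xyz":[0,0,1.4],"delta_rot":[0,0,0.3],"hand":1},{"xyz":[0,0,1.9],"delta_rot":[0,0,0.4],"hand":1},{"xyz":[0,0,1.9],"delta_rot":[0,0,0.4],"hand":1}]'
python3 -c "
from h import *
print(bot.read_state()['moment'])"
```

```text
time_s: 18.0
position: [0.5494, 0.194, 0.1495]
tcp_rot: [[0.742, 0.67, 0.002], [0.67, -0.742, 0.0], [0.001, 0.001, -1.0]]
force: [-0.5, -0.1, 4.9]
opening: 0.316
grasp_force: 30.0
[-0.17968812  0.29615446  0.02617754]
```

```bash
python3 -m handwheel '[{"xyz":[0,0,0.2],"delta_rot":[0,0,0.05],"hand":1},{"xyz":[0,0,0.4],"delta_rot":[0,0,0.1],"hand":1},{"xyz":[0,0,0.6],"delta_rot":[0,0,0.14],"hand":1},{"xyz":[0,0,0.8],"delta_rot":[0,0,0.18],"hand":1},{"xyz":[0,0,0.8],"delta_rot":[0,0,0.18],"hand":1}]'
python3 -c "
from h import *
print(bot.read_state()['moment'])"
```

```text
time_s: 18.62
position: [0.5495, 0.194, 0.1486]
tcp_rot: [[0.85, 0.527, 0.002], [0.527, -0.85, 0.0], [0.002, 0.001, -1.0]]
force: [0.3, 0.2, 5.2]
opening: 0.319
grasp_force: 30.0
[-0.14580833  0.30939713  0.07893297]
```

```bash
python3 -m handwheel '[{"xyz":[0,0,0.1],"delta_rot":[0,0,0.04],"hand":1},{"xyz":[0,0,0.2],"delta_rot":[0,0,0.08],"hand":1},{"xyz":[0,0,0.3],"delta_rot":[0,0,0.12],"hand":1},{"xyz":[0,0,0.4],"delta_rot":[0,0,0.15],"hand":1},{"xyz":[0,0,0.4],"delta_rot":[0,0,0.15],"hand":1}]'
python3 -c "
from h import *
print(bot.read_state()['moment'])"
```

```text
time_s: 19.25
position: [0.5495, 0.1939, 0.1485]
tcp_rot: [[0.919, 0.394, 0.002], [0.394, -0.919, 0.0], [0.002, 0.001, -1.0]]
force: [-0.7, -1.1, 7.5]
opening: 0.317
grasp_force: 30.0
[-0.17139302  0.39477784 -0.02213835]
```

```bash
python3 -m handwheel '[{"xyz":[0,0,0],"delta_rot":[0,0,0.04],"hand":1},{"xyz":[0,0,0],"delta_rot":[0,0,0.08],"hand":1},{"xyz":[0,0,0],"delta_rot":[0,0,0.12],"hand":1},{"xyz":[0,0,0],"delta_rot":[0,0,0.12],"hand":1},{"xyz":[0,0,0],"delta_rot":[0,0,0.12],"hand":1}]'
python3 - <<'E'
from h import *
s=bot.read_state();print(s['moment'],s['position'])
im=[vision.capture(n) for n in('scene','side')]
a=np.hstack([cv2.resize(im[0][110:210,325:425],(390,390),interpolation=cv2.INTER_CUBIC),cv2.resize(im[1][110:210,155:255],(390,390),interpolation=cv2.INTER_CUBIC)])
cv2.imwrite('pics/c4.png',np.clip(a[:,:,::-1]*1.5,0,255))
E
```

```text
time_s: 19.88
position: [0.5494, 0.194, 0.1485]
tcp_rot: [[0.96, 0.281, 0.002], [0.281, -0.96, 0.0], [0.002, 0.0, -1.0]]
force: [-1.0, -1.5, 7.0]
opening: 0.324
grasp_force: 30.0
[-0.18481218  0.41013932 -0.05109823] [0.54941435 0.19398156 0.14847438][ WARN:0@1.426] global loadsave.cpp:1063 imwrite_ Unsupported depth image for selected encoder is fallbacked to CV_8U.
```

View pics/c4.png

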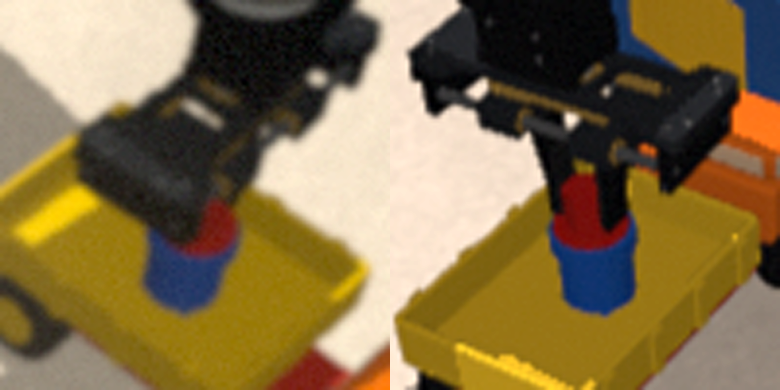

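Both views show the red flange flat on the blue rim, at about (600,230) in the side crop. The TCP stopped at 0.1485, as expected for a seated bolt. I'll release and lift away.

```bash
python3 -m handwheel '[{"xyz":[0,0,-0.7],"delta_rot":[0,0,0],"hand":1},{"xyz":[0,0,-1],"delta_rot":[0,0,0],"hand":0.2},{"xyz":[0,0,-1],"delta_rot":[0,0,0],"hand":-0.4},{"xyz":[0,0,-1],"delta_rot":[0,0,0],"hand":-1},{"xyz":[0,0,-1],"delta_rot":[0,0,0],"hand":-1}]'
python3 -m handwheel '[{"xyz":[0,0,-5],"delta_rot":[0,0,0],"hand":-1},{"xyz":[0,0,-25],"delta_rot":[0,0,0],"hand":-1},{"xyz":[0,0,-60],"delta_rot":[0,0,0],"hand":-1},{"xyz":[-30,0,-90],"delta_rot":[0,0,0],"hand":-1},{"xyz":[-50,0,-100],"delta_rot":[0,0,0],"hand":-1}]'
python3 - <<'E'
from h import *
im=[vision.capture(n) for n in('scene','side','wrist')]
w=im[2];cv2.imwrite('pics/w5.png',w[:,:,::-1])
a=np.hstack([cv2.resize(im[0][130:200,335:405],(390,390),interpolation=cv2.INTER_CUBIC),cv2.resize(im[1][130:200,170:240],(390,390),interpolation=cv2.INTER_CUBIC)])
cv2.imwrite('pics/c5.png',np.clip(a[:,:,::-1]*1.5,0,255))
for n,i in(('scene',0),('side',1)):
    c,st,m=blob(im[i],'red',proj(n,[.549,.194,.14]),20)
    print(n,c.round(1),st,'pred flange under',proj(n,[.549,.194,.130]).round(1),'head top',proj(n,[.549,.194,.162]).round(1))
E
```

```text
time_s: 20.6
position: [0.5487, 0.1939, 0.148]
tcp_rot: [[0.96, 0.281, -0.0], [0.281, -0.96, -0.0], [-0.0, -0.0, -1.0]]
force: [-0.6, -0.0, 0.0]
opening: 0.655
grasp_force: 0.0
time_s: 21.22
position: [0.5009, 0.1799, 0.2505]
tcp_rot: [[0.96, 0.281, 0.004], [0.281, -0.96, 0.0], [0.004, 0.001, -1.0]]
force: [0.2, -0.1, 0.1]
opening: 0.995
grasp_force: 0.0
scene [375.5 166. ] [366, 156, 20, 19, 257] pred flange under [375.5 168.4] head top [377.8 159.2]
side [205.7 164.8] [197, 155, 19, 19, 255] pred flange under [206.  166.7] head top [204.8 156.5][ WARN:0@1.840] global loadsave.cpp:1063 imwrite_ Unsupported depth image for selected encoder is fallbacked to CV_8U.
```

View pics/c5.png

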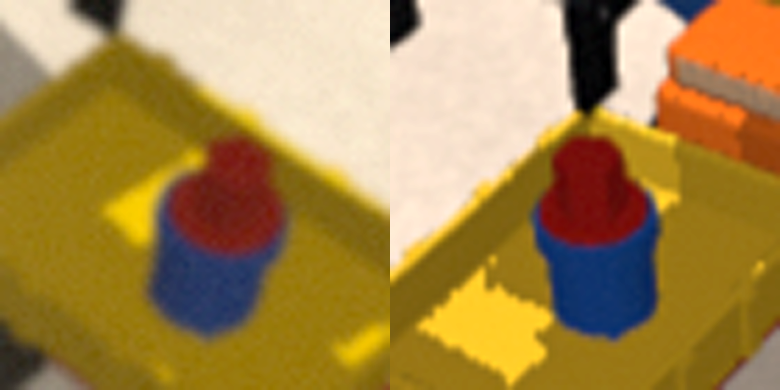

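The flange lies flat inside the rim in both views, with the gripper clear. Handing in.

```bash
python3 -m handwheel '[{"xyz":[0,0,0],"delta_rot":[0,0,0],"hand":-1},{"xyz":[0,0,0],"delta_rot":[0,0,0],"hand":-1},{"xyz":[0,0,0],"delta_rot":[0,0,0],"hand":-1},{"xyz":[0,0,0],"delta_rot":[0,0,0],"hand":-1},{"xyz":[0,0,0],"delta_rot":[0,0,0],"hand":-1}]'
python3 -c "
from rig import workorder
print(workorder.hand_in())"
```

```text
time_s: 22.0
position: [0.5009, 0.1799, 0.2481]
tcp_rot: [[0.96, 0.281, -0.0], [0.281, -0.96, -0.0], [-0.0, -0.0, -1.0]]
force: [-0.3, -0.2, 0.4]
opening: 1.002
grasp_force: 0.0
the job is handed in; nothing more can be done
None
```

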